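# Hang up the ear defenders and latch the keeper

## Robot

A 6-joint arm with a two-finger parallel gripper is mounted at the origin on a cart in front of the work surface, level with it; the furniture and walls round the work are solid. World frame = base frame: x ahead of the robot, y to its left, z up, the work surface at z = 0. Lengths are in m, angles in rad, forces in N, time in s.
With the tool pointing down it reaches from about 0.25 to 0.775 m from the base axis. Payload 4 kg.
Tool frame: the origin (TCP) lies on the centre line of the jaws, within the pads' length; the fingertips stand robot.tips_ahead ahead of it and the grasp point (between the pads) lies 8 mm behind it (robot.tips_ahead is the distance from the TCP to the fingertips, in m); z points along the fingers, y is the line along which they close (so a half turn about z gives the same grasp; the last joint's range is limited). The gripper opens to 94 mm and grips with 3 to 60 N. Pads are 16 mm wide; open, the fingers measure 119 mm over their backs; the gripper's body (75 mm by 177 mm) begins 78 mm behind the grasp point.
Start: joints at [1.206, 0.087, 1.371, -0, 1.684, -0.103], TCP at [0.142, 0.531, 0.191] pointing down, gripper open.
Joint ranges: [-3.1, 3.1], [-0.76, 2.03], [0.27, 2.55], [-1.08, 4.22], [0.17, 2.65], [-2.57, 2.57]. Speed limits (rad/s): [2.79, 2.79, 3.14, 3.14, 3.14, 3.14].

## Interface

Orientations are given as [roll, pitch, yaw] about the fixed x, y, z axes, in that order (R = Rz(yaw) Ry(pitch) Rx(roll)).
In Python, from bench import robot, snapshot, close_job, spotter gives the robot as it stands. The module is installed in compiled form; this text tells all that it offers.
- The arm moves only by the tool servo_tool, never from a script. Its argument "commands" is one flat list of numbers, 7 for each row, row after row: the shift along the tool's x, y, z in m, then the turn, a rotation vector about the tool's x, y, z in degrees, then the finger opening in m, from 0 to 0.094. In form: [x, y, z, ax, ay, az, grip, x, y, z, ax, ay, az, grip, ...]. A call has 1 to 10 rows; each row is the pose to reach, as a shift and turn from the pose commanded when the call began, along the tool's axes at that moment; what a row does not reach only later rows make up. A row lasts 1/8 s, in which the tool goes at most 62.5 mm and 10.7 degrees, less where a joint would pass 70% of its speed; a pose out of reach is approached as far as the arm can. A call with a gripper value outside its range is refused whole. The fingers move at their own pace and stop on an object; the grip force is fixed at half the most. Time passes only in rows, so rows that repeat a pose let the fingers close. It gives the time, the measured TCP pose, the force, the opening and the grip force at its end, in the units of the state.
- robot.get_obs(): the state, without advancing time (a new reading comes with each control period).
- snapshot(name): name is "scene" or "top" or "wrist"; returns a dict with "img" (420x560x3 uint8, blue, green, red), "camera_matrix" (3x3 intrinsics, pixels), "extrinsics" (4x4, takes a point from camera to world coordinates); the wrist camera has in their place "hand_eye" (4x4, takes a point from camera to tool coordinates, whose origin is the TCP and whose axes are the flange's). Camera axes: x right, y down, z forward; pixel columns grow to the right and rows downward; lengths in m; the calibration is good to about 2 mm. A picture is of the moment at which its call begins: read the wrist's pose just before it. There is no depth.
- close_job(): hands the job in; it is judged then, once.
Trained networks look in a picture, given as the dict that the camera call returned (one of the last four; its "shot" number tells which), for a name from the list of things; names that differ only in an ending like _2 or _b are one class to them, and where a whole thing is asked for, a point or a joint stands for the part that bears it (a point fixed in the world has none). Each returns a list of dicts, best first, with "conf" (0 to 1); they miss things now and then, are a little off and sometimes report something else, mostly with a low value. They report only what shows in the picture. A call takes as long as a camera call.
- spotter.trace(name, picture): "region" (420x560 bool, what is visible of it) and "box" ([left, top, width, height] in pixels, round what is visible of it).
The state is a dict: "time": time; "joint_positions": joint angles; "qvel": joint speeds; "joint_torque": joint torques, N m; "tool_pos": TCP position; "ee_rot": TCP orientation; "wrist_force": force on the tool from outside, world axes, zero at the start; "wrist_torque": the same for the moment, N m; "width": finger opening in m; "finger_force": force on a finger pad.
Only numpy, scipy, OpenCV 4.12 (cv2) and the standard library are available. Lean on these libraries where they do the work, as an engineer would, in place of code of your own. Each camera call takes 0.05 s, during which the arm holds its last target. There are 200 camera calls.

## Task

Put the ear defenders away on the hanging stand: hang them by the headband over the bar, one ear cup on each side, and let go of them. Then swing the keeper arm over the headband and down until it rests fully in its catch, without disturbing the other things on the bench.

Things in the scene. Friction and masses are not known exactly. Their poses are not given: they have to be found in the camera images.
- ear_defenders: grey ear defenders, black headband, 155 (x, cup to cup) x 46 x 127 mm high, 220 g, standing on the cups. Origin: centre of the underside; z up to the crown. Cups 60 high, 80 free between them. Crown pad 54 (x) x 30 (y) x 25 mm, top at z 127; under it the band, flat 50 mm in x, underside at z 100. Hung, the bar runs along y under the pad: fingers gripping the 30 mm width must stay above z 100
- crown (a point): middle of the underside of the headband's crown, which comes to rest on the bar; axes as the ear defenders'
- rail_stand: hanging stand bolted to the bench: foot plate 70 (x) x 210 (y) x 8 mm; posts 24 x 16 mm at y -85 and +85; between them (154 mm free) a level bar along y, 18 mm wide, top at z 115. Origin: centre of the underside. The +y post carries the keeper's hinge (cheeks up to z 168), the -y post its catch: a fork open upward, cheeks up to z 164, seat at z 152
- bar_mid (a point): middle of the bar's top face; axes as the stand's
- keeper (a joint): keeper arm angle, rad: 0 closed (level above the bar, in the catch), 1.57 upright, up to 2.1 leaning outward beyond the hinge post. Steel strip 10 mm wide, 9 thick, 202 long. Hinge axis along the stand's x at stand (0, 85, 157) mm; closed, it runs from there to stand -y. Stiff (0.12 N m): stays where it is left
- keeper_tip (a point): centre of the black grip at the keeper's free end (16 mm wide, 24 mm long, 13 mm thick), 190 mm from the hinge axis, 20 mm beyond the catch when closed
- tape_roll: roll of brown sealing tape lying flat, 66 mm across, 25 mm high; to be left alone. Origin: centre of its underside
- beaker: clear plastic beaker, 70 mm across, 102 mm high; to be left alone. Origin: centre of its underside
- timer: round white wind-up timer with a dark dial, 64 mm across, 39 mm high; to be left alone. Origin: centre of its underside
- comparator: black comparator block with two cuvettes standing on it, 44x92x134 mm high; to be left alone. Origin: centre of its underside
- powder_pot: small white screw-lid pot, 40 mm across, 47 mm high; to be left alone. Origin: centre of its underside
- spring_clamp: grey spring clamp, 28x92x33 mm high; to be left alone. Origin: centre of its underside

How it is judged:
On the way:
1. the ear defenders hang over the bar, one cup on each side, released, with the keeper still open (x of crown in the frame of rail_stand between -0.022 and 0.022 m and y of crown in the frame of rail_stand between -0.07 and 0.07 m and z of crown in the frame of rail_stand between 0.107 and 0.123 m and angle between ear_defenders's own z axis and vertical below 0.25 rad and angle between the x axis of ear_defenders and the x axis of rail_stand, either way round below 0.6 rad and linear speed of ear_defenders below 0.03 m/s and contact force between the fingers and ear_defenders below 0.1 N and value of joint keeper above 0.6 rad), for 0.2 s.
At the end, for the whole second after the job is handed in: Ear defenders hang released and at rest: crown underside on the bar (height within 8 mm, within 22 mm of its middle line, between the posts), upright within 0.25 rad, one cup each side (square within 0.6 rad); keeper closed over the headband within 0.05 rad (x of crown in the frame of rail_stand between -0.022 and 0.022 m and y of crown in the frame of rail_stand between -0.07 and 0.07 m and z of crown in the frame of rail_stand between 0.107 and 0.123 m and angle between ear_defenders's own z axis and vertical below 0.25 rad and angle between the x axis of ear_defenders and the x axis of rail_stand, either way round below 0.6 rad and linear speed of ear_defenders below 0.03 m/s and contact force between the fingers and ear_defenders below 0.1 N and value of joint keeper below 0.05 rad); the robot touches nothing.
It fails at once if another thing on the bench is moved by more than 25 mm (distance of any of tape_roll, beaker, timer, comparator, powder_pot, spring_clamp from where it was at the start of the episode above 0.025 m).
It also fails if it takes over 69 s, if anything falls off the work surface, if the arm or the gripper's body presses on something with over 40 N, if the wrist force passes 120 N, or if a joint passes its speed limit or range.

## Working session

There is one attempt and no reset: what is moved stays moved. The work goes in short steps, Python scripts to look and compute and a tool call to move; the robot and the scene stay as the last step left them, time stands still between calls to the robot, and variables do not carry over. Pictures are saved under pics/ and viewed, at most 10 in all, crops included, and the job is handed in when it is done.

Besides the shell and the picture viewer there is one more tool, called after "Request:" in YAML: its name, and indented under it one key for each argument. servo_tool: Moves the arm, as the interface text tells. Its arguments: {"type":"object","properties":{"commands":{"type":"array","items":{"type":"number"}}},"required":["commands"]}

```bash
mkdir -p pics; python3 - <<'E'
from bench import robot,snapshot,spotter
import cv2,numpy as np
o=robot.get_obs();print(o['time'],o['tool_pos'],o['ee_rot'],o['width'],robot.tips_ahead)
ims=[]
for n in['scene','top']:
    s=snapshot(n);cv2.imwrite(f'pics/{n}0.png',s['img']);print(n,s['camera_matrix'].round(1).tolist(),s['extrinsics'].round(3).tolist())
    np.savez(f'{n}.npz',K=s['camera_matrix'],E=s['extrinsics'])
    for t in['ear_defenders','rail_stand','keeper','tape_roll','beaker','timer','comparator','powder_pot','spring_clamp']:
        r=spotter.trace(t,s)
        print(t,[(q['box'],round(q['conf'],2)) for q in r[:2]])
w=snapshot('wrist');print(w['hand_eye'].round(3).tolist(),w['camera_matrix'].round(1).tolist());np.savez('wrist.npz',K=w['camera_matrix'],H=w['hand_eye'])
E
```

```text
0.0 [0.14214155 0.53072472 0.18991235] [-3.13940773e+00 -2.21200551e-04  2.87984258e+00] 0.09422063987080015 0.011
scene [[441.9, 0.0, 273.3], [0.0, 441.9, 210.9], [0.0, 0.0, 1.0]] [[-0.856, -0.384, 0.347, -0.04], [-0.517, 0.659, -0.546, 0.891], [-0.019, -0.647, -0.762, 1.399], [0.0, 0.0, 0.0, 1.0]]
ear_defenders [([228.7, 240.9, 39.9, 33.1], 0.86)]
rail_stand [([285.2, 147.9, 43.0, 71.1], 0.87)]
keeper [([285.3, 149.4, 6.0, 38.8], 0.44)]
tape_roll [([301.6, 240.5, 13.7, 21.5], 0.79), ([337.3, 167.0, 12.1, 8.6], 0.4)]
beaker [([235.5, 196.4, 20.5, 31.8], 0.79)]
timer [([337.7, 166.7, 8.8, 10.7], 0.71)]
comparator [([172.5, 273.2, 17.9, 37.0], 0.71)]
powder_pot []
spring_clamp [([287.1, 149.7, 5.6, 37.1], 0.61), ([226.1, 330.3, 24.3, 22.6], 0.59)]
top [[542.1, 0.0, 284.5], [0.0, 542.1, 212.1], [0.0, 0.0, 1.0]] [[-0.002, -0.986, 0.164, 0.246], [-1.0, 0.004, 0.013, -0.004], [-0.014, -0.164, -0.986, 1.718], [0.0, 0.0, 0.0, 1.0]]
ear_defenders [([228.2, 181.5, 20.0, 48.9], 0.56)]
rail_stand [([323.2, 183.7, 69.7, 54.9], 0.75), ([148.2, 157.3, 38.4, 29.7], 0.57)]
keeper [([334.0, 184.7, 3.1, 19.5], 0.43)]
tape_roll [([279.5, 248.0, 20.7, 23.1], 0.47), ([325.0, 183.9, 67.2, 56.8], 0.24)]
beaker [([279.5, 153.3, 23.4, 30.0], 0.91)]
timer [([422.1, 234.0, 25.5, 18.5], 0.7)]
comparator [([150.3, 157.4, 33.2, 29.2], 0.61), ([335.5, 183.9, 6.0, 22.7], 0.61)]
powder_pot [([430.7, 183.3, 13.7, 11.3], 0.52)]
spring_clamp [([136.7, 242.9, 26.4, 17.0], 0.73)]
[[-0.002, -0.969, -0.246, 0.07], [1.0, -0.001, -0.001, -0.001], [0.001, -0.246, 0.969, -0.192], [0.0, 0.0, 0.0, 1.0]] [[315.8, 0.0, 279.7], [0.0, 315.8, 212.6], [0.0, 0.0, 1.0]]
```

View pics/scene0.png

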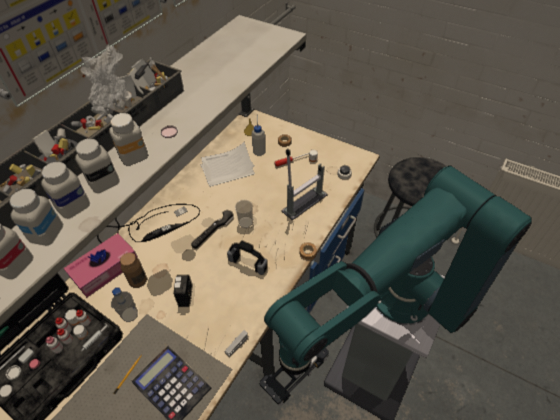

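View pics/top0.png

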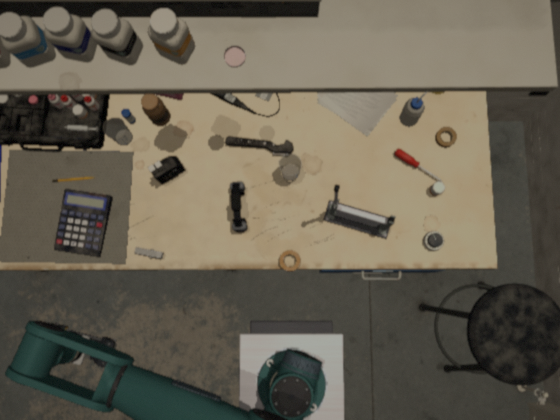

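Scene and top views: the ear defenders are at about (247,258) in scene and (238,206) in top. The stand is at (305,190) and (360,217), with the keeper upright near (290,165) and (336,190). I'll zoom in on both.

```bash
python3 - <<'E'
import cv2,numpy as np
a=cv2.imread('pics/scene0.png');b=cv2.imread('pics/top0.png')
def c(i,x,y,w,h,f):return cv2.resize(i[y:y+h,x:x+w],None,fx=f,fy=f,interpolation=cv2.INTER_CUBIC)
A=c(a,220,140,120,150,4) #480x600
B=c(b,220,170,60,70,4.25);C=c(b,320,175,75,70,4.2)
out=np.zeros((600,800,3),np.uint8);out[:,:480]=A;out[:B.shape[0],482:482+B.shape[1]]=B;out[300:300+C.shape[0],482:482+C.shape[1]]=C
cv2.imwrite('pics/z1.png',out)
E
```

```text
(no output)
```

View pics/z1.png

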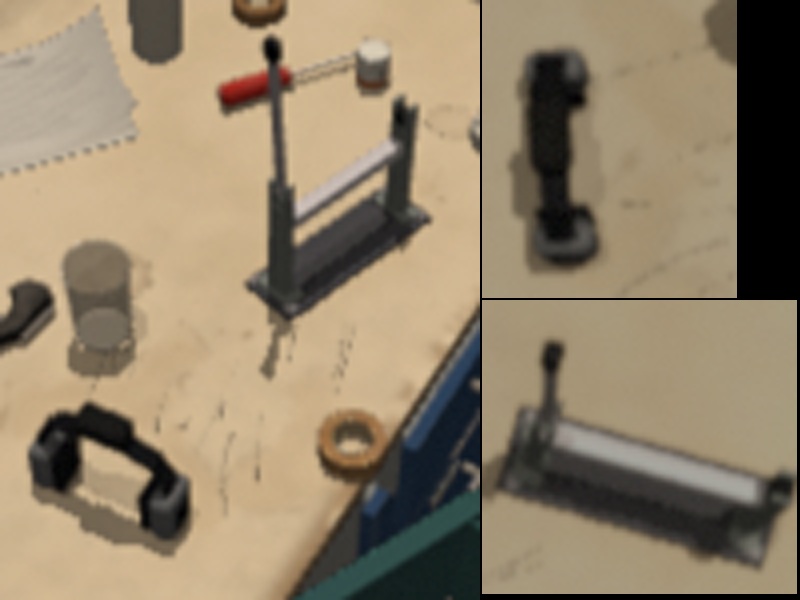

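```bash
cat > tri.py <<'E'
import numpy as np,cv2
def cam(n):
    d=np.load(n+'.npz');E=np.linalg.inv(d['E']);return d['K']@E[:3]
Ps,Pt=cam('scene'),cam('top')
def tri(a,b,PA=None,PB=None):
    PA=Ps if PA is None else PA;PB=Pt if PB is None else PB
    X=cv2.triangulatePoints(PA,PB,np.array(a,float).reshape(2,1),np.array(b,float).reshape(2,1)).ravel();X=X[:3]/X[3]
    e=[np.hypot(*((P@np.r_[X,1])[:2]/(P@np.r_[X,1])[2]-p)) for P,p in((PA,a),(PB,b))]
    return X.round(4),np.round(e,1)
def ray(P,p,z):
    # intersection of pixel ray with plane z
    A=P[:,:2];A=np.c_[P[:,0],P[:,1],P[:,2]*z+P[:,3]];v=np.linalg.solve(A,[p[0],p[1],1]);return (v[:2]/v[2]).round(4)
E
python3 - <<'E'
from tri import *
print('pad',tri((246.7,243.5),(235.8,200.6)),ray(Pt,(235.8,200.6),.127))
print('barL',tri((294,194.5),(337.6,207.6)),ray(Pt,(337.6,207.6),.115))
print('barR',tri((319,177.5),(385.7,220.2)),ray(Pt,(385.7,220.2),.115))
print('tip',tri((288,152),(336.7,188.1)))
for n,p in dict(beaker=(289,176),tape=(289.5,260),timer=(434.5,241),pot=(437.5,188),comp=(167,172),clamp=(150,252)).items():print(n,ray(Pt,p,0))
E
```

```text
pad (array([0.543 , 0.1616, 0.132 ]), array([1.2, 0.9])) [0.5465 0.1631]
barL (array([ 0.5233, -0.143 ,  0.112 ]), array([1.3, 1.2])) [ 0.5261 -0.1416]
barR (array([ 0.4867, -0.2882,  0.0981]), array([1.2, 1.1])) [ 0.4874 -0.2842]
tip (array([ 0.5356, -0.1207,  0.3468]), array([0.5, 0.5]))
beaker [0.6511 0.0044]
tape [0.3784 0.0036]
timer [ 0.4374 -0.4567]
pot [ 0.6091 -0.4744]
comp [0.6663 0.4025]
clamp [0.405  0.4479]
```

```bash
cat > go.py <<'E'
import sys,numpy as np
from scipy.spatial.transform import Rotation as R
from bench import robot
def go(targets,o=None):
    o=o or robot.get_obs();R0=R.from_euler('xyz',o['ee_rot']);p0=np.array(o['tool_pos'])
    print('t',round(o['time'],2),'pos',p0.round(4),'rpy',np.round(o['ee_rot'],3),'w',round(o['width'],4))
    for p,rpy in targets:
        print((R0.inv().apply(np.array(p)-p0)).round(4),((R0.inv()*R.from_euler('xyz',rpy)).as_rotvec(degrees=True)).round(1))
E
python3 -c "
from go import *
go([((.3,.4,.3),(np.pi,0,np.pi)),((.545,.163,.30),(np.pi,0,np.pi))])"
```

```text
t 1.05 pos [0.1424 0.5313 0.1911] rpy [3.141 0.    2.88 ] w 0.0939
[-0.1862 -0.086  -0.1089] [  0.   0. -15.]
[-0.4842 -0.2515 -0.1089] [  0.   0. -15.]
```

Request:
servo_tool:
  commands: [-0.05, -0.02, -0.04, 0, 0, -5, 0.094, -0.1, -0.046, -0.08, 0, 0, -10, 0.094, -0.15, -0.07, -0.109, 0, 0, -15, 0.094, -0.2, -0.095, -0.109, 0, 0, -15, 0.094, -0.25, -0.12, -0.109, 0, 0, -15, 0.094, -0.3, -0.15, -0.109, 0, 0, -15, 0.094, -0.35, -0.18, -0.109, 0, 0, -15, 0.094, -0.4, -0.205, -0.109, 0, 0, -15, 0.094, -0.445, -0.23, -0.109, 0, 0, -15, 0.094, -0.484, -0.2515, -0.109, 0, 0, -15, 0.094]

```text
time: 2.3
tool_pos: [0.546, 0.1614, 0.3]
ee_rot: [3.141, 0.0, 3.141]
wrist_force: [-0.4, 0.6, 0.2]
width: 0.0943
finger_force: 0.0
```

Request:
servo_tool:
  commands: [0, 0, 0, 0, 0, 0, 0.094, 0, 0, 0, 0, 0, 0, 0.094]

```text
time: 2.55
tool_pos: [0.5444, 0.1635, 0.3]
ee_rot: [3.141, -0.001, -3.141]
wrist_force: [-0.3, 1.1, -0.5]
width: 0.0938
finger_force: 0.0
```

```bash
python3 - <<'E'
from go import *
from bench import snapshot,spotter
import cv2
o=robot.get_obs();s=snapshot('wrist');cv2.imwrite('pics/w1.png',s['img']);print(o['tool_pos'],o['ee_rot'],o['time'])
np.savez('w1.npz',p=o['tool_pos'],r=o['ee_rot'])
E
```

```text
[0.54441864 0.16345463 0.30003446] [ 3.14099324e+00 -6.14555522e-04 -3.14143302e+00] 2.55
```

View pics/w1.png

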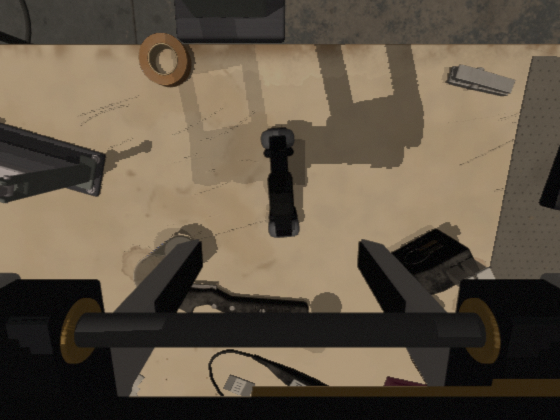

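```bash
cat >> tri.py <<'E'
def wcam(f):
    from scipy.spatial.transform import Rotation as R
    d=np.load('wrist.npz');w=np.load(f);T=np.eye(4);T[:3,:3]=R.from_euler('xyz',w['r']).as_matrix();T[:3,3]=w['p']
    return d['K']@np.linalg.inv(T@d['H'])[:3]
E
python3 - <<'E'
from tri import *
P=wcam('w1.npz')
i=cv2.imread('pics/w1.png')
z=cv2.resize(i[115:250,235:325],None,fx=4.4,fy=4.4,interpolation=cv2.INTER_CUBIC)
s=cv2.resize(i[110:215,0:110],None,fx=3.6,fy=3.6,interpolation=cv2.INTER_CUBIC)
o=np.zeros((600,800,3),np.uint8);o[:z.shape[0],:z.shape[1]]=z;o[:s.shape[0],400:400+s.shape[1]]=s
cv2.imwrite('pics/w1z.png',np.clip(o.astype(float)*1.8,0,255).astype(np.uint8))
print('pad',ray(P,(280,189),.127)); print('tri',tri((280,189),(235.8,200.6),P,Pt),tri((280,189),(246.7,243.5),P,Ps))
E
```

```text
pad [0.5388 0.1626]
tri (array([0.5419, 0.1618, 0.1409]), array([4.9, 0.6])) (array([0.5373, 0.1625, 0.1353]), array([0., 0.]))
```

View pics/w1z.png

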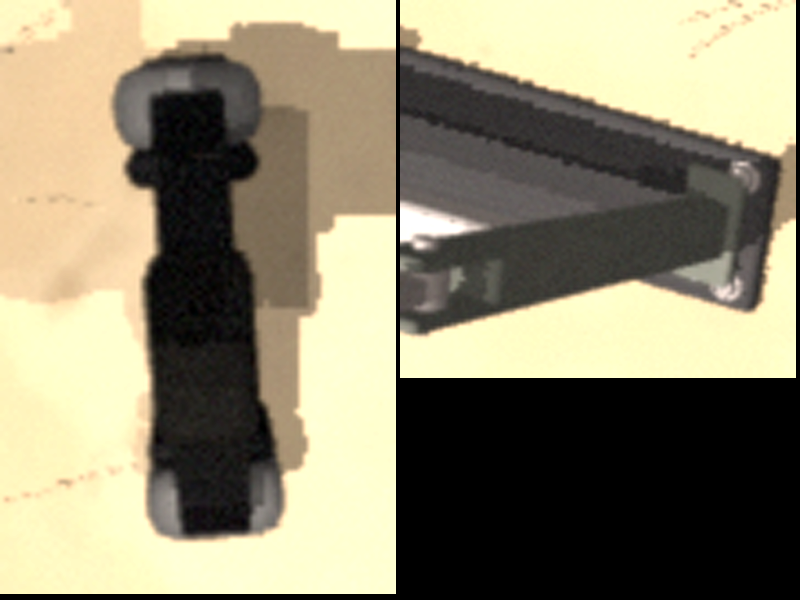

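```bash
python3 - <<'E'
from tri import *
P=wcam('w1.npz')
c=lambda x,y:(235+x/4.4,115+y/4.4)
print('pad',ray(P,c(205,357),.127),'ends',ray(P,c(200,258),.127),ray(P,c(210,457),.127))
a,b=ray(P,c(188,55),.04),ray(P,c(216,537),.05);print(a,b,(a+b)/2,np.linalg.norm(b-a))
a,b=ray(P,c(188,110),.06),ray(P,c(216,500),.06);print(a,b,(a+b)/2,'yaw',np.degrees(np.arctan2(*(b-a)[::-1])))
E
```

```text
pad [0.5473 0.1644] ends [0.5208 0.1631] [0.5751 0.1658]
[0.4679 0.1595] [0.624  0.1685] [0.54595 0.164  ] 0.15635923381751396
[0.4844 0.1596] [0.608  0.1683] [0.5462  0.16395] yaw 4.026314631566925
```

Request:
servo_tool:
  commands: [-0.002, 0.0005, 0.04, 0, 0, -3.7, 0.08, -0.002, 0.0005, 0.08, 0, 0, -3.7, 0.07, -0.002, 0.0005, 0.12, 0, 0, -3.7, 0.07, -0.002, 0.0005, 0.15, 0, 0, -3.7, 0.07, -0.002, 0.0005, 0.172, 0, 0, -3.7, 0.07, -0.002, 0.0005, 0.185, 0, 0, -3.7, 0.07, -0.002, 0.0005, 0.185, 0, 0, -3.7, 0.05, -0.002, 0.0005, 0.185, 0, 0, -3.7, 0.02, -0.002, 0.0005, 0.185, 0, 0, -3.7, 0.02, -0.002, 0.0005, 0.185, 0, 0, -3.7, 0.02]

```text
time: 3.85
tool_pos: [0.5473, 0.1636, 0.116]
ee_rot: [3.141, 0.002, -3.077]
wrist_force: [-1.0, -1.0, -0.2]
width: 0.0334
finger_force: 0.0
```

Request:
servo_tool:
  commands: [0, 0, 0, 0, 0, 0, 0.02, 0, 0, 0, 0, 0, 0, 0.02, 0, 0, -0.02, 0, 0, 0, 0.02, 0, 0, -0.05, 0, 0, 0, 0.02, 0, 0, -0.09, 0, 0, 0, 0.02, 0, 0, -0.13, 0, 0, 0, 0.02, 0, 0, -0.17, 0, 0, 0, 0.02, 0, 0, -0.185, 0, 0, 0, 0.02, 0, 0, -0.185, 0, 0, 0, 0.02]

```text
time: 4.97
tool_pos: [0.5471, 0.1636, 0.3006]
ee_rot: [3.141, 0.002, -3.077]
wrist_force: [-0.6, -0.6, -0.3]
width: 0.0198
finger_force: 0.0
```

```bash
python3 - <<'E'
from go import *
from bench import snapshot
import cv2
o=robot.get_obs();s=snapshot('wrist');t=snapshot('top')
cv2.imwrite('pics/w2.png',s['img']);cv2.imwrite('pics/top2.png',t['img']);print(o['tool_pos'],o['ee_rot'],o['time'],o['width'],o['finger_force'],o['wrist_force'])
np.savez('w2.npz',p=o['tool_pos'],r=o['ee_rot'])
b=cv2.resize(t['img'][165:250,200:300],None,fx=3.5,fy=3.5,interpolation=cv2.INTER_CUBIC)
C=cv2.resize(t['img'][175:245,320:400],None,fx=5.5,fy=5.5,interpolation=cv2.INTER_CUBIC)
o=np.zeros((600,800,3),np.uint8);o[:b.shape[0],:b.shape[1]]=b
o[:C.shape[0],352:352+C.shape[1]]=C
w=cv2.resize(s['img'],(350,262));o[300:562,:350]=w
cv2.imwrite('pics/v2.png',o)
E
```

```text
[0.54711948 0.16363308 0.30059024] [ 3.14131276e+00  1.54892381e-03 -3.07701205e+00] 4.975 0.01981194133846012 0.0 [-0.61736362 -0.58182215 -0.33676737]
```

View pics/v2.png

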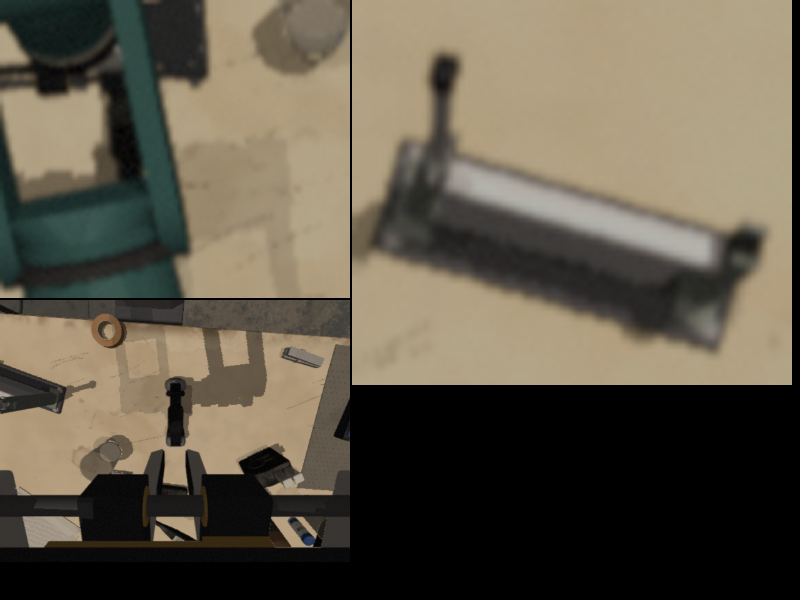

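```bash
python3 - <<'E'
import cv2,numpy as np
from tri import *
a=cv2.imread('pics/w1.png');b=cv2.imread('pics/w2.png')
o=np.zeros((600,800,3),np.uint8)
for k,i in enumerate((a,b)):
    z=cv2.resize(i[115:305,220:340],None,fx=3.1,fy=3.1,interpolation=cv2.INTER_CUBIC);o[:z.shape[0],k*400:k*400+z.shape[1]]=z
cv2.imwrite('pics/cmp.png',np.clip(o.astype(float)*1.8,0,255).astype(np.uint8))
d=np.load('wrist.npz');p=d['K']@np.linalg.inv(d['H'])[:3]@np.array([0,0,.011,1]);print('tip px',p/p[2])
E
```

```text
tip px [281.46964428 238.50340089   1.        ]
```

View pics/cmp.png

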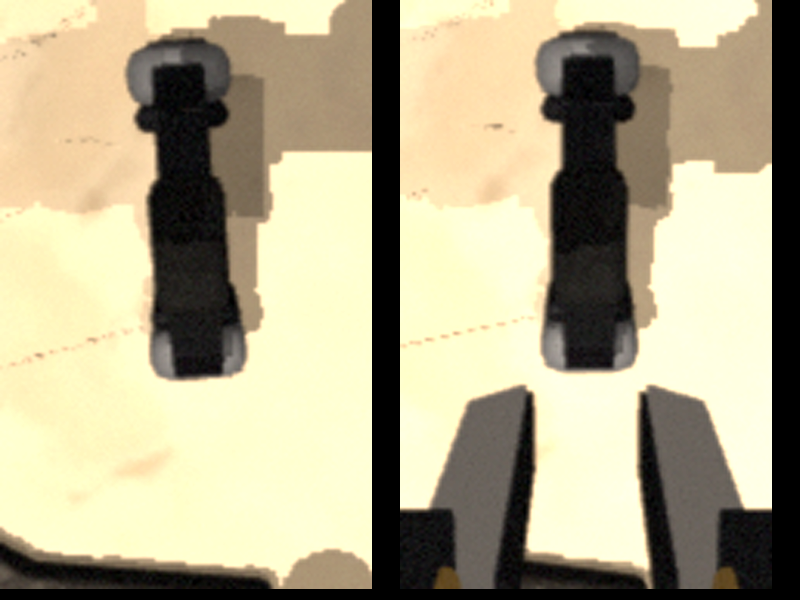

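The grasp closed on nothing, and the defenders stand unmoved with the pad at about (281,192). I'll measure the pad's height with two wrist poses before trying again.

Request:
servo_tool:
  commands: [0.03, 0, 0.03, 0, 0, 0, 0.094, 0.06, 0, 0.06, 0, 0, 0, 0.094, 0.07, 0, 0.08, 0, 0, 0, 0.094, 0.07, 0, 0.08, 0, 0, 0, 0.094, 0.07, 0, 0.08, 0, 0, 0, 0.094, 0.07, 0, 0.08, 0, 0, 0, 0.094]

```text
time: 5.82
tool_pos: [0.4779, 0.1591, 0.2209]
ee_rot: [3.141, 0.002, -3.077]
wrist_force: [-0.5, 0.7, -0.4]
width: 0.0769
finger_force: 0.0
```

```bash
cat > shot.py <<'E'
import sys,numpy as np,cv2
from bench import robot,snapshot
n=sys.argv[1];o=robot.get_obs();s=snapshot('wrist');cv2.imwrite(f'pics/{n}.png',s['img']);np.savez(n+'.npz',p=o['tool_pos'],r=o['ee_rot'])
print(o['time'],o['tool_pos'],o['ee_rot'],o['width'],o['wrist_force'])
E
python3 shot.py w3
```

```text
5.825 [0.47787227 0.15914359 0.22088393] [ 3.14132771e+00  1.53349536e-03 -3.07719672e+00] 0.07686837365861279 [-0.49372501  0.68671559 -0.39276331]
```

Request:
servo_tool:
  commands: [-0.05, 0, 0, 0, 0, 0, 0.094, -0.1, 0, 0, 0, 0, 0, 0.094, -0.12, 0, 0, 0, 0, 0, 0.094, -0.12, 0, 0, 0, 0, 0, 0.094, -0.12, 0, 0, 0, 0, 0, 0.094]

```text
time: 6.5
tool_pos: [0.5964, 0.1668, 0.2204]
ee_rot: [3.141, 0.0, -3.077]
wrist_force: [-0.7, -0.0, -0.2]
width: 0.0938
finger_force: 0.0
```

```bash
python3 shot.py w4; python3 - <<'E'
import cv2,numpy as np
o=np.zeros((600,800,3),np.uint8)
for k,(n,y) in enumerate((('w3',180),('w4',80))):
    z=cv2.resize(cv2.imread(f'pics/{n}.png')[y:y+180,220:340],None,fx=3.3,fy=3.3,interpolation=cv2.INTER_CUBIC);o[:z.shape[0],k*400:k*400+z.shape[1]]=z
cv2.imwrite('pics/cmp2.png',np.clip(o.astype(float)*2.2,0,255).astype(np.uint8))
E
```

```text
6.5 [0.59641936 0.1668442  0.22041694] [ 3.14143205e+00  7.04501412e-05 -3.07696312e+00] 0.0937745129877162 [-0.73655047 -0.02617272 -0.24024559]
```

View pics/cmp2.png

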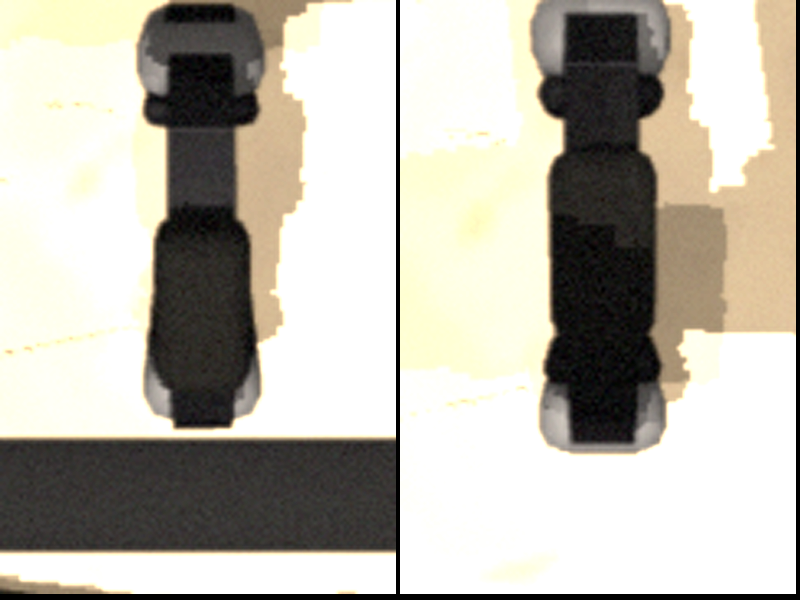

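Both views show the pad clearly: in w3, crop rows 218–390, columns 155–252; in w4, rows 150–335, columns 550–655. I'll triangulate from these.

```bash
python3 - <<'E'
from tri import *
A,B=wcam('w3.npz'),wcam('w4.npz')
a=lambda x,y:(220+x/3.3,180+y/3.3)
b=lambda x,y:(220+(x-400)/3.3,80+y/3.3)
for n,p,q in(('near',(203,218),(603,150)),('far',(203,390),(603,335)),('mid',(203,304),(603,243)),('cupband',(202,125),(602,118))):
    print(n,tri(a(*p),b(*q),A,B))
from go import *
print(ray(B,b(603,243),.127),ray(A,a(203,304),.127))
E
```

```text
near (array([0.5206, 0.1624, 0.1092]), array([0., 0.]))
far (array([0.5703, 0.1656, 0.1254]), array([0., 0.]))
mid (array([0.5458, 0.164 , 0.117 ]), array([0., 0.]))
cupband (array([0.5088, 0.1616, 0.0435]), array([0., 0.]))
[0.5451 0.164 ] [0.5411 0.1636]
```

Request:
servo_tool:
  commands: [0.03, 0, 0, 0, 0, 0, 0.07, 0.05, 0.0005, 0.03, 0, 0, 0, 0.06, 0.0505, 0.0005, 0.07, 0, 0, 0, 0.06, 0.0505, 0.0005, 0.095, 0, 0, 0, 0.06, 0.0505, 0.0005, 0.107, 0, 0, 0, 0.06, 0.0505, 0.0005, 0.107, 0, 0, 0, 0.02, 0.0505, 0.0005, 0.107, 0, 0, 0, 0.02, 0.0505, 0.0005, 0.107, 0, 0, 0, 0.02, 0.0505, 0.0005, 0.107, 0, 0, 0, 0.02, 0.0505, 0.0005, 0.107, 0, 0, 0, 0.02]

```text
time: 7.8
tool_pos: [0.5465, 0.1641, 0.1134]
ee_rot: [3.141, 0.001, -3.077]
wrist_force: [-0.1, 0.5, -0.8]
width: 0.0204
finger_force: 0.0
```

Request:
servo_tool:
  commands: [0, 0, 0, 0, 0, 0, 0.02, 0, 0, 0, 0, 0, 0, 0.02]

```text
time: 8.05
tool_pos: [0.5462, 0.164, 0.113]
ee_rot: [3.142, -0.0, -3.077]
wrist_force: [-0.5, -0.1, -0.1]
width: 0.02
finger_force: 0.0
```

```bash
python3 shot.py w5
```

```text
8.05 [0.54621223 0.16401587 0.11300589] [ 3.14154561e+00 -1.59513806e-04 -3.07706476e+00] 0.02002888737832817 [-0.48580426 -0.13185055 -0.13754345]
```

```bash
python3 - <<'E'
import cv2,numpy as np
from bench import snapshot
s=snapshot('scene');t=snapshot('top');cv2.imwrite('pics/scene5.png',s['img']);cv2.imwrite('pics/top5.png',t['img'])
o=np.zeros((600,800,3),np.uint8)
z=cv2.resize(s['img'][210:300,190:290],None,fx=4,fy=4,interpolation=cv2.INTER_CUBIC);o[:z.shape[0],:400]=z
w=cv2.resize(cv2.imread('pics/w5.png')[100:340,180:380],None,fx=2,fy=2,interpolation=cv2.INTER_CUBIC);o[:480,400:]=w
t=cv2.resize(t['img'][160:240,190:290],None,fx=2.8,fy=2.8);o[370:594,:280]=t
cv2.imwrite('pics/v5.png',np.clip(o.astype(float)*1.8,0,255).astype(np.uint8))
E
```

```text
(no output)
```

View pics/v5.png

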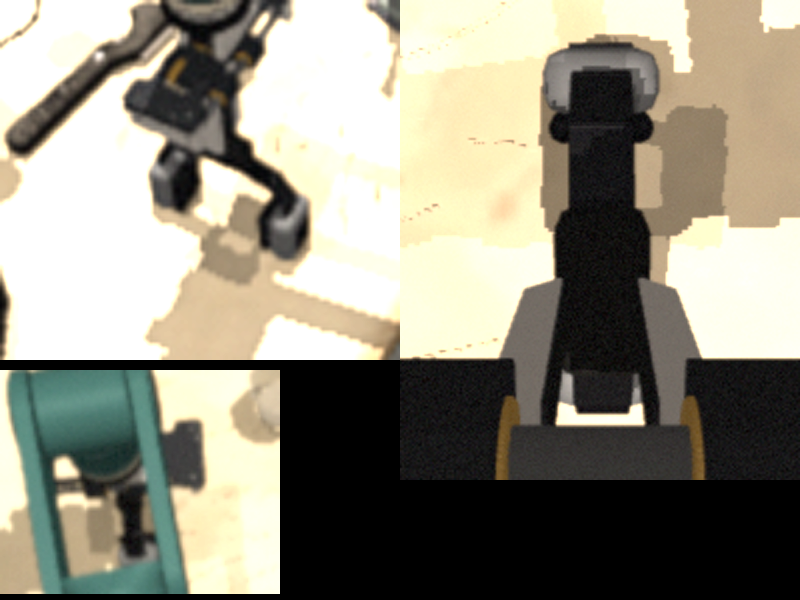

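```bash
python3 - <<'E'
from tri import *
A,B=wcam('w3.npz'),wcam('w4.npz')
a=lambda x,y:(220+x/3.3,180+y/3.3)
b=lambda x,y:(220+(x-400)/3.3,80+y/3.3)
print('dash',tri(a(130,325),b(523,385),A,B))
# dense features between w3 and w4
i,j=cv2.imread('pics/w3.png',0),cv2.imread('pics/w4.png',0)
s=cv2.SIFT_create(contrastThreshold=.01);k1,d1=s.detectAndCompute(i,None);k2,d2=s.detectAndCompute(j,None)
m=[x for x,y in cv2.BFMatcher().knnMatch(d1,d2,k=2) if x.distance<.7*y.distance]
for x in m:
    p,q=k1[x.queryIdx].pt,k2[x.trainIdx].pt;X,e=tri(p,q,A,B)
    if max(e)<1 and -.05<X[2]<.2:print(np.round(p),np.round(q),X)
E
```

```text
dash (array([0.6112, 0.1369, 0.0017]), array([0.2, 0.2]))
[ 57. 192.] [40. 96.] [ 0.5028 -0.1334  0.0052]
[ 57. 238.] [ 39. 148.] [ 0.5644 -0.1378  0.0098]
[ 58. 200.] [ 40. 103.] [ 0.5111 -0.1267  0.0149]
[ 60. 212.] [ 43. 117.] [ 0.527  -0.1262  0.0141]
[ 60. 236.] [ 43. 146.] [ 0.5615 -0.1308  0.0124]
[ 61. 212.] [ 43. 117.] [ 0.5269 -0.1255  0.0142]
[ 62. 197.] [ 46. 101.] [ 0.5085 -0.1251  0.0078]
[ 64. 243.] [ 50. 155.] [ 0.5739 -0.1322  0.002 ]
[ 65. 229.] [ 48. 138.] [ 0.5514 -0.1261  0.0091]
[ 69. 208.] [ 54. 114.] [ 0.523  -0.1181  0.0066]
[ 69. 208.] [ 54. 114.] [ 0.523  -0.1181  0.0066]
[ 70. 238.] [ 54. 150.] [ 0.5663 -0.1245  0.0034]
[ 71. 204.] [ 56. 110.] [ 0.5174 -0.114   0.008 ]
[ 77. 198.] [ 62. 104.] [ 0.5095 -0.11    0.0014]
[ 80. 192.] [65. 98.] [ 0.5028 -0.1094 -0.0046]
[ 82. 221.] [ 68. 131.] [ 0.5417 -0.1071 -0.0006]
[ 85. 192.] [69. 98.] [ 0.5022 -0.102  -0.002 ]
[ 88. 193.] [74. 99.] [ 0.5028 -0.0965 -0.0017]
[ 96. 191.] [83. 97.] [ 0.4994 -0.0863 -0.003 ]
[ 96. 191.] [83. 97.] [ 0.4994 -0.0863 -0.003 ]
[100. 194.] [ 87. 100.] [ 0.5033 -0.0812 -0.0016]
[109. 218.] [ 97. 128.] [ 0.5363 -0.071  -0.0013]
[117. 236.] [106. 149.] [ 5.61e-01 -6.09e-02 -4.00e-04]
[126. 265.] [115. 182.] [ 0.6039 -0.0517 -0.0008]
[132. 247.] [121. 161.] [ 0.5765 -0.0429 -0.0027]
[216. 374.] [212. 301.] [0.7561 0.0826 0.0237]
[225. 112.] [221.   5.] [ 0.3881  0.0837 -0.0036]
[292. 207.] [294. 100.] [0.4921 0.1738 0.0533]
[305. 384.] [306. 310.] [0.7562 0.2112 0.0333]
[306. 202.] [307. 110.] [ 0.4975  0.1939 -0.0016]
[307. 206.] [309. 114.] [ 0.5021  0.1968 -0.0014]
[310. 211.] [312. 120.] [5.090e-01 2.011e-01 5.000e-04]
[476. 126.] [492.  21.] [3.856e-01 4.007e-01 1.000e-04]
```

The calibration checks out: bench marks triangulate to z≈0. But the wrist picture puts the fingertips (row 240, gap 34 px at 20 mm) about 15 mm higher than nominal, so the jaws closed above the pad. I'll lower in small steps and close again.

Request:
servo_tool:
  commands: [0, 0, -0.003, 0, 0, 0, 0.055, 0, 0, -0.003, 0, 0, 0, 0.055, 0, 0, -0.003, 0, 0, 0, 0.055, 0, 0, -0.003, 0, 0, 0, 0.055, 0, 0, 0.008, 0, 0, 0, 0.055, 0, 0, 0.016, 0, 0, 0, 0.055, 0, 0, 0.016, 0, 0, 0, 0.02, 0, 0, 0.016, 0, 0, 0, 0.02, 0, 0, 0.016, 0, 0, 0, 0.02, 0, 0, 0.016, 0, 0, 0, 0.02]

```text
time: 9.45
tool_pos: [0.5465, 0.1642, 0.0974]
ee_rot: [3.141, 0.001, -3.077]
wrist_force: [0.1, 0.5, 0.3]
width: 0.0299
finger_force: 30.0
```

Request:
servo_tool:
  commands: [0, 0, 0, 0, 0, 0, 0.02, 0, 0, 0, 0, 0, 0, 0.02]

```text
time: 9.7
tool_pos: [0.5465, 0.1641, 0.0974]
ee_rot: [3.141, 0.001, -3.077]
wrist_force: [1.0, 0.1, 0.5]
width: 0.0292
finger_force: 30.0
```

Gripped: width 30 mm, 30 N, so the tips really sit at about TCP+15 mm. Lift next, and refine the stand pose.

Request:
servo_tool:
  commands: [0, 0, -0.01, 0, 0, 0, 0.02, 0, 0, -0.03, 0, 0, 0, 0.02, 0, 0, -0.06, 0, 0, 0, 0.02, 0, 0, -0.1, 0, 0, 0, 0.02, 0, 0, -0.14, 0, 0, 0, 0.02, 0, 0, -0.18, 0, 0, 0, 0.02, 0, 0, -0.2, 0, 0, 0, 0.02, 0, 0, -0.2, 0, 0, 0, 0.02]

```text
time: 10.7
tool_pos: [0.5469, 0.1641, 0.2996]
ee_rot: [3.141, 0.004, -3.077]
wrist_force: [1.1, 0.2, -2.4]
width: 0.0297
finger_force: 30.0
```

```bash
python3 shot.py w6; python3 - <<'E'
from tri import *
b=cv2.imread('pics/top0.png');h=cv2.cvtColor(b,cv2.COLOR_BGR2HSV)
m=np.zeros(h.shape[:2],np.uint8);m[195:235,325:395]=((h[...,1]<35)&(h[...,2]>110))[195:235,325:395]
n,l,st,c=cv2.connectedComponentsWithStats(m);k=1+np.argmax(st[1:,4]);ys,xs=np.where(l==k)
r=cv2.minAreaRect(np.c_[xs,ys].astype(np.float32));print(st[k],r)
bp=cv2.boxPoints(r);print([ray(Pt,p,.115).tolist() for p in bp])
P=Pt
s=cv2.imread('pics/scene0.png');h=cv2.cvtColor(s,cv2.COLOR_BGR2HSV)
m=np.zeros(h.shape[:2],np.uint8);m[170:200,290:325]=((h[...,1]<45)&(h[...,2]>110))[170:200,290:325]
n,l,st,c=cv2.connectedComponentsWithStats(m);k=1+np.argmax(st[1:,4]);ys,xs=np.where(l==k)
r=cv2.minAreaRect(np.c_[xs,ys].astype(np.float32));print(st[k],r);print([ray(Ps,p,.115).tolist() for p in cv2.boxPoints(r)])
E
```

```text
10.7 [0.54690211 0.16412555 0.29955893] [ 3.14103472  0.00443261 -3.07709092] 0.02970927137545054 [ 1.09129567  0.19002549 -2.42723935]
[337 204  49  19 315] ((361.3732604980469, 213.240234375), (50.28364181518555, 6.285455226898193), 16.50436019897461)
[[0.5216, -0.1378], [0.5399, -0.1435], [0.496, -0.2865], [0.4778, -0.2806]]
[293 175  27  20 118] ((305.89324951171875, 184.0696258544922), (4.15163516998291, 30.773086547851562), 56.88865280151367)
[[0.5339, -0.1552], [0.4891, -0.2895], [0.4719, -0.2764], [0.517, -0.1434]]
```

```bash
python3 -c "
from go import *
y=np.pi-.293
go([((.337,-.189,.30),(np.pi,0,y)),((.50,-.238,.30),(np.pi,0,y))])"
```

```text
t 10.75 pos [0.5464 0.164  0.2975] rpy [ 3.141e+00  1.000e-03 -3.077e+00] w 0.0299
[ 0.2317 -0.3388 -0.0028] [ 0.   0.1 20.5]
[ 0.0722 -0.3982 -0.0026] [ 0.   0.1 20.5]
```

Request:
servo_tool:
  commands: [0.025, -0.035, 0, 0, 0, 2, 0.02, 0.05, -0.07, 0, 0, 0, 4, 0.02, 0.075, -0.11, 0, 0, 0, 7, 0.02, 0.1, -0.15, 0, 0, 0, 10, 0.02, 0.125, -0.185, 0, 0, 0, 13, 0.02, 0.15, -0.22, 0, 0, 0, 16, 0.02, 0.175, -0.255, 0, 0, 0, 19, 0.02, 0.2, -0.29, 0, 0, 0, 20.5, 0.02, 0.222, -0.325, 0, 0, 0, 20.5, 0.02, 0.232, -0.339, 0, 0, 0, 20.5, 0.02]

```text
time: 12.0
tool_pos: [0.3349, -0.1903, 0.295]
ee_rot: [3.141, -0.004, 2.845]
wrist_force: [-0.3, -0.4, -1.5]
width: 0.0296
finger_force: 30.0
```

Request:
servo_tool:
  commands: [0, 0, 0, 0, 0, 0, 0.02, 0, 0, 0, 0, 0, 0, 0.02]

```text
time: 12.25
tool_pos: [0.3366, -0.1885, 0.2961]
ee_rot: [3.14, -0.002, 2.849]
wrist_force: [-0.1, 0.5, -2.0]
width: 0.0297
finger_force: 30.0
```

```bash
python3 shot.py w7; python3 - <<'E'
from go import *
from tri import *
y=np.pi-.293
go([((.50,-.238,.30),(np.pi,0,y)),((.50,-.238,.116),(np.pi,0,y))])
P=wcam('w7.npz')
# predicted bar outline in wrist image, and measured bright bar
c,s=np.cos(-.293),np.sin(-.293);Rz=np.array([[c,-s],[s,c]]);M=np.array([.508,-.211])
for q in((-.009,-.077),(.009,-.077),(-.009,.077),(.009,.077)):
    v=P@np.r_[M+Rz@q,.115,1];print(q,(v/v[2])[:2].round(1))
h=cv2.cvtColor(cv2.imread('pics/w7.png'),cv2.COLOR_BGR2HSV)
m=((h[...,1]<40)&(h[...,2]>120)).astype(np.uint8)
n,l,st,ce=cv2.connectedComponentsWithStats(m)
for k in np.argsort(-st[1:,4])[:4]+1:
    ys,xs=np.where(l==k);print(st[k],cv2.boxPoints(cv2.minAreaRect(np.c_[xs,ys].astype(np.float32))).round(0).tolist())
E
```

```text
12.25 [ 0.33660264 -0.18851642  0.29610713] [ 3.14035191e+00 -1.54066644e-03  2.84888984e+00] 0.02974100616652761 [-0.09752624  0.4693817  -2.03297991]
t 12.3 pos [ 0.3368 -0.1884  0.2964] rpy [ 3.141e+00 -1.000e-03  2.850e+00] w 0.0299
[-0.1706 -0.0005 -0.0038] [ 0.1 -0.1  0.1]
[-0.1708 -0.0006  0.1802] [ 0.1 -0.1  0.1]
(-0.009, -0.077) [243.8 312.7]
(0.009, -0.077) [244.1 324.7]
(-0.009, 0.077) [360.  312.6]
(0.009, 0.077) [359.1 324.6]
[ 247    0  158   49 4017] [[247.0, 0.0], [404.0, 0.0], [404.0, 48.0], [247.0, 48.0]]
[196 173  62  17 192] [[195.0, 180.0], [257.0, 171.0], [258.0, 181.0], [196.0, 190.0]]
[255 130  14  21 153] [[251.0, 148.0], [259.0, 127.0], [268.0, 131.0], [260.0, 151.0]]
[258 299   6  11  55] [[258.0, 299.0], [263.0, 299.0], [263.0, 309.0], [258.0, 309.0]]
```

```bash
python3 - <<'E'
from tri import *
P=wcam('w1.npz')
a,b=ray(P,(104.2,153),.008),ray(P,(99.2,195.6),.008);print(a,b,np.linalg.norm(a-b))
d=(b-a)/np.linalg.norm(b-a);yaw=np.arctan2(d[1],d[0]);yv=np.array([-d[1],d[0]]);print(yaw,(a+b)/2-.105*yv, (a+b)/2-.105*np.array([.289,.957]))
E
```

```text
[ 0.5042 -0.1028] [ 0.5697 -0.1197] 0.0676451032965432
-0.25250810133103135 [ 0.5107175  -0.21292033] [ 0.506605 -0.211735]
```

Request:
servo_tool:
  commands: [-0.03, -0.003, 0, 0, 0, 0, 0.02, -0.07, -0.003, 0, 0, 0, 0, 0.02, -0.11, -0.003, 0, 0, 0, 0, 0.02, -0.15, -0.003, 0, 0, 0, 0, 0.02, -0.1705, -0.003, 0, 0, 0, 0, 0.02, -0.1705, -0.003, 0.01, 0, 0, 0, 0.02, -0.1705, -0.003, 0.04, 0, 0, 0, 0.02, -0.1705, -0.003, 0.07, 0, 0, 0, 0.02, -0.1705, -0.003, 0.09, 0, 0, 0, 0.02]

```text
time: 13.42
tool_pos: [0.4976, -0.2399, 0.2047]
ee_rot: [3.141, -0.003, 2.849]
wrist_force: [1.0, 0.4, -2.5]
width: 0.0297
finger_force: 30.0
```

```bash
python3 shot.py w8; python3 - <<'E'
import cv2,numpy as np
from bench import snapshot
s=snapshot('scene');t=snapshot('top');cv2.imwrite('pics/scene8.png',s['img']);cv2.imwrite('pics/top8.png',t['img'])
E
```

```text
13.425 [ 0.49755691 -0.23986362  0.20472859] [ 3.14069377e+00 -3.13254292e-03  2.84930655e+00] 0.02969321156918744 [ 0.99573685  0.38489469 -2.47065285]
```

Request:
servo_tool:
  commands: [-0.001, 0, 0.02, 0, 0, 0, 0.02, -0.001, 0, 0.04, 0, 0, 0, 0.02, -0.001, 0, 0.06, 0, 0, 0, 0.02, -0.001, 0, 0.075, 0, 0, 0, 0.02, -0.001, 0, 0.083, 0, 0, 0, 0.02, -0.001, 0, 0.087, 0, 0, 0, 0.02, -0.001, 0, 0.087, 0, 0, 0, 0.02]

```text
time: 14.45
tool_pos: [0.5001, -0.2417, 0.1204]
ee_rot: [-3.142, 0.0, 2.848]
wrist_force: [-0.2, -0.4, -2.5]
width: 0.0298
finger_force: 30.0
```

Request:
servo_tool:
  commands: [0, 0, 0.002, 0, 0, 0, 0.02, 0, 0, 0.004, 0, 0, 0, 0.02, 0, 0, 0.004, 0, 0, 0, 0.02]

```text
time: 14.82
tool_pos: [0.4998, -0.2416, 0.1159]
ee_rot: [3.141, -0.0, 2.848]
wrist_force: [0.5, -0.8, -1.8]
width: 0.0299
finger_force: 30.0
```

Request:
servo_tool:
  commands: [0, 0, 0.002, 0, 0, 0, 0.02, 0, 0, 0.003, 0, 0, 0, 0.02, 0, 0, 0.003, 0, 0, 0, 0.02]

```text
time: 15.2
tool_pos: [0.4998, -0.2416, 0.1129]
ee_rot: [3.141, -0.0, 2.848]
wrist_force: [-0.7, -0.2, -1.0]
width: 0.0295
finger_force: 30.0
```

Request:
servo_tool:
  commands: [0, 0, 0, 0, 0, 0, 0.036, 0, 0, 0, 0, 0, 0, 0.05, 0, 0, 0, 0, 0, 0, 0.05, 0, 0, 0, 0, 0, 0, 0.05, 0, 0, -0.015, 0, 0, 0, 0.05, 0, 0, -0.04, 0, 0, 0, 0.05, 0, 0, -0.08, 0, 0, 0, 0.05, 0, 0, -0.13, 0, 0, 0, 0.05, 0, 0, -0.18, 0, 0, 0, 0.05, 0, 0, -0.18, 0, 0, 0, 0.05]

```text
time: 16.45
tool_pos: [0.5016, -0.2427, 0.3003]
ee_rot: [-3.139, 0.012, 2.848]
wrist_force: [0.0, 0.7, 0.1]
width: 0.05
finger_force: 0.0
```

```bash
python3 shot.py w9; python3 - <<'E'
import cv2,numpy as np
from bench import snapshot
s=snapshot('scene');t=snapshot('top');cv2.imwrite('pics/scene9.png',s['img']);cv2.imwrite('pics/top9.png',t['img'])
a=cv2.resize(s['img'][135:235,265:365],None,fx=4,fy=4,interpolation=cv2.INTER_CUBIC)
o=np.zeros((600,800,3),np.uint8);o[:400,:400]=a
o[:300,400:]=cv2.resize(cv2.imread('pics/w9.png'),(400,300))
o[300:600,400:]=cv2.resize(t['img'][165:255,300:420],(400,300))
cv2.imwrite('pics/v9.png',np.clip(o.astype(float)*1.5,0,255).astype(np.uint8))
E
```

```text
16.45 [ 0.50159615 -0.24266298  0.30026012] [-3.13851647  0.01203227  2.84843586] 0.04999912382450958 [0.0383843  0.65769833 0.10339927]
```

View pics/v9.png

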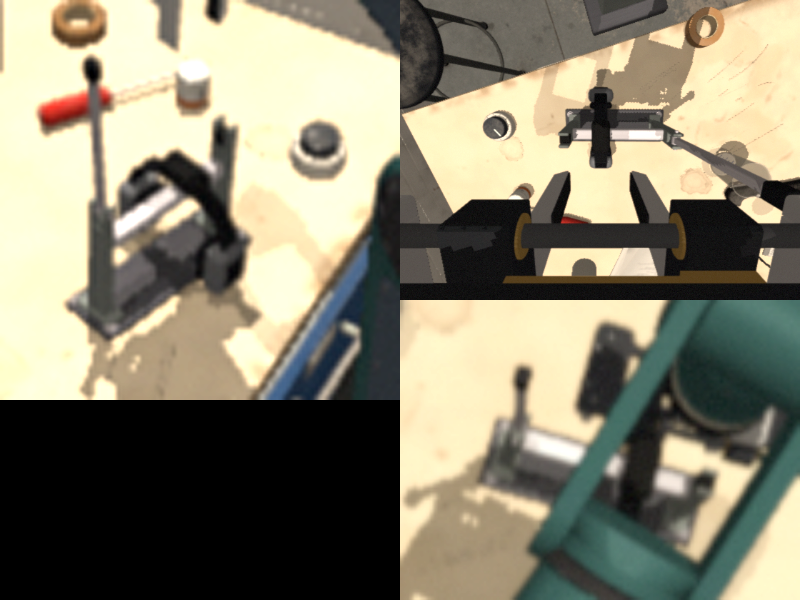

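The defenders hang squarely over the bar: one cup each side, crown near the bar middle in the wrist view (600,127), keeper still upright at (92,70) in the crop. Next, plan the keeper sweep.

```bash
cat > plan.py <<'E'
from go import *
o=robot.get_obs();p0=np.array(o['tool_pos']);print(o['time'],p0,o['ee_rot'],o['wrist_force'])
yaw=-.285;M=np.array([.508,-.212]);X=np.array([np.cos(yaw),np.sin(yaw)]);Y=np.array([-X[1],X[0]])
R0=R.from_euler('xyz',[np.pi,0,2.848])
def rel(x,y,z):
    return R0.inv().apply(np.r_[M+x*X+y*Y,z]-p0).round(4)
TIP=.016;HALF=.012
def tcp(th,r,h=.0065):
    t=np.radians(th);return .085-r*np.cos(t)+h*np.sin(t)+HALF, .157+r*np.sin(t)+h*np.cos(t)-TIP
if __name__=='__main__':
    print('over',rel(.001,.145,.385),'down',rel(.001,.145,.306))
    for th,r in((93,165),(85,166),(75,168),(65,172),(55,175),(45,178),(35,182),(27,186),(20,190),(14,195),(9,200),(5,203),(2,205),(0,205),(-3,205)):
        y,z=tcp(th,r/1000);print(th,np.round((y,z),3),rel(.001,y,z))
E
python3 plan.py
```

```text
16.6 [ 0.49967781 -0.24152709  0.29251787] [ 3.14127198e+00 -8.94254441e-04  2.84840652e+00] [0.29720916 0.40790464 0.34902391]
over [ 0.0008  0.1757 -0.0925] down [ 0.0008  0.1757 -0.0135]
93 [0.112 0.305] [ 0.0005  0.1428 -0.0129]
85 [0.089 0.307] [ 0.0003  0.1197 -0.0144]
75 [0.06  0.305] [ 0.0001  0.0905 -0.0124]
65 [0.03 0.3 ] [-0.0002  0.0609 -0.0071]
55 [0.002 0.288] [-0.0004  0.0326  0.0044]
45 [-0.024  0.271] [-0.0006  0.0064  0.0211]
35 [-0.048  0.251] [-0.0008 -0.0177  0.0418]
27 [-0.066  0.231] [-0.001  -0.0351  0.0613]
20 [-0.079  0.212] [-0.0011 -0.0486  0.0804]
14 [-0.091  0.194] [-0.0012 -0.06    0.098 ]
9 [-0.1    0.179] [-0.0013 -0.0688  0.1138]
5 [-0.105  0.165] [-0.0013 -0.074   0.1273]
2 [-0.108  0.155] [-0.0013 -0.077   0.1379]
0 [-0.108  0.148] [-0.0013 -0.0773  0.145 ]
-3 [-0.108  0.137] [-0.0013 -0.0774  0.1558]
```

Request:
servo_tool:
  commands: [0, 0, -0.045, 0, 0, 0, 0, 0, 0, -0.0925, 0, 0, 0, 0, 0, 0, -0.0925, 0, 0, 0, 0, 0, 0.045, -0.0925, 0, 0, 0, 0, 0, 0.09, -0.0925, 0, 0, 0, 0, 0, 0.135, -0.0925, 0, 0, 0, 0, 0.0005, 0.176, -0.0925, 0, 0, 0, 0, 0.0005, 0.176, -0.0925, 0, 0, 0, 0, 0.0005, 0.176, -0.055, 0, 0, 0, 0, 0.0005, 0.176, -0.014, 0, 0, 0, 0]

```text
time: 17.85
tool_pos: [0.5499, -0.0741, 0.3047]
ee_rot: [-3.141, -0.001, 2.847]
wrist_force: [0.1, -0.3, 0.2]
width: 0.0008
finger_force: 0.0
```

```bash
python3 plan.py; python3 shot.py w10; python3 - <<'E'
from tri import *
# where keeper tip / finger appear: check wrist view for finger gap vs keeper numerically
from bench import snapshot,spotter
s=snapshot('scene');r=spotter.trace('keeper',s);print([(q['box'],round(q['conf'],2)) for q in r[:2]])
E
```

```text
17.85 [ 0.54985774 -0.07408337  0.30465463] [-3.14086176e+00 -1.20930930e-03  2.84737095e+00] [ 0.07139397 -0.31106316  0.23575621]
over [ 0.0004  0.0009 -0.0803] down [ 0.0004  0.0009 -0.0013]
93 [0.112 0.305] [ 0.0001 -0.032  -0.0008]
85 [0.089 0.307] [-0.0001 -0.0551 -0.0023]
75 [0.06  0.305] [-0.0003 -0.0843 -0.0003]
65 [0.03 0.3 ] [-0.0006 -0.1139  0.005 ]
55 [0.002 0.288] [-0.0008 -0.1422  0.0166]
45 [-0.024  0.271] [-0.0011 -0.1684  0.0332]
35 [-0.048  0.251] [-0.0013 -0.1925  0.0539]
27 [-0.066  0.231] [-0.0014 -0.2099  0.0734]
20 [-0.079  0.212] [-0.0015 -0.2234  0.0926]
14 [-0.091  0.194] [-0.0016 -0.2348  0.1102]
9 [-0.1    0.179] [-0.0017 -0.2436  0.1259]
5 [-0.105  0.165] [-0.0017 -0.2488  0.1395]
2 [-0.108  0.155] [-0.0018 -0.2518  0.15  ]
0 [-0.108  0.148] [-0.0018 -0.2521  0.1572]
-3 [-0.108  0.137] [-0.0018 -0.2522  0.1679]
17.85 [ 0.54985774 -0.07408337  0.30465463] [-3.14086176e+00 -1.20930930e-03  2.84737095e+00] 0.0007596357707185645 [ 0.07139397 -0.31106316  0.23575621]
[([225.8, 329.5, 25.7, 25.1], 0.64), ([286.5, 153.9, 7.1, 32.8], 0.46)]
```

Sweep the first part, to about 45°.

Request:
servo_tool:
  commands: [0, -0.018, -0.001, 0, 0, 0, 0, 0, -0.035, -0.001, 0, 0, 0, 0, 0, -0.055, -0.002, 0, 0, 0, 0, 0, -0.07, -0.001, 0, 0, 0, 0, 0, -0.084, 0, 0, 0, 0, 0, 0, -0.1, 0.002, 0, 0, 0, 0, -0.0005, -0.114, 0.005, 0, 0, 0, 0, -0.0005, -0.128, 0.011, 0, 0, 0, 0, -0.001, -0.142, 0.017, 0, 0, 0, 0, -0.001, -0.168, 0.033, 0, 0, 0, 0]

```text
time: 19.25
tool_pos: [0.503, -0.2347, 0.2744]
ee_rot: [-3.141, 0.002, 2.85]
wrist_force: [-0.0, 0.4, -1.2]
width: 0.0003
finger_force: 0.2
```

```bash
python3 shot.py w11; python3 - <<'E'
from tri import *
from bench import snapshot,spotter
for n in('scene','top'):
    s=snapshot(n);r=spotter.trace('keeper',s);print(n,[(q['box'],round(q['conf'],2)) for q in r[:3]]);cv2.imwrite(f'pics/{n}11.png',s['img'])
P=Ps
# predicted keeper tip pixel in scene for angles
yaw=-.285;M=np.array([.508,-.212]);Y=np.array([-np.sin(yaw),np.cos(yaw)])
for th in(93,60,45,30,0):
    t=np.radians(th);v=Ps@np.r_[M+Y*(.085-.19*np.cos(t)),.157+.19*np.sin(t),1];print(th,(v/v[2])[:2].round(1))
E
python3 plan.py|tail -9
```

```text
19.25 [ 0.50297878 -0.23474023  0.27437147] [-3.14149634e+00  1.97759074e-03  2.84983785e+00] 0.0002902458638776162 [-0.04113294  0.35297965 -1.16884481]
scene [([288.8, 145.7, 29.0, 41.1], 0.43)]
top [([335.1, 202.0, 35.7, 9.1], 0.61)]
93 [287.7 151.9]
60 [308.4 143.7]
45 [315.4 145. ]
30 [320.3 149.1]
0 [323.2 163.9]
35 [-0.048  0.251] [-0.     -0.0258  0.0236]
27 [-0.066  0.231] [-0.0002 -0.0433  0.0431]
20 [-0.079  0.212] [-0.0003 -0.0568  0.0622]
14 [-0.091  0.194] [-0.0004 -0.0681  0.0798]
9 [-0.1    0.179] [-0.0005 -0.077   0.0956]
5 [-0.105  0.165] [-0.0005 -0.0821  0.1091]
2 [-0.108  0.155] [-0.0005 -0.0851  0.1196]
0 [-0.108  0.148] [-0.0005 -0.0855  0.1268]
-3 [-0.108  0.137] [-0.0005 -0.0855  0.1375]
```

The keeper follows, at about 45–50°. Next I'll press it down towards the catch.

Request:
servo_tool:
  commands: [0, -0.013, 0.012, 0, 0, 0, 0, 0, -0.026, 0.024, 0, 0, 0, 0, 0, -0.043, 0.043, 0, 0, 0, 0, 0, -0.057, 0.062, 0, 0, 0, 0, 0, -0.068, 0.08, 0, 0, 0, 0, 0, -0.077, 0.096, 0, 0, 0, 0, 0, -0.082, 0.109, 0, 0, 0, 0, 0, -0.085, 0.117, 0, 0, 0, 0, 0, -0.085, 0.117, 0, 0, 0, 0]

```text
time: 20.62
tool_pos: [0.478, -0.3154, 0.1564]
ee_rot: [3.141, -0.001, 2.848]
wrist_force: [-0.5, -0.2, 0.2]
width: 0.0006
finger_force: 0.0
```

Request:
servo_tool:
  commands: [0, 0, 0.003, 0, 0, 0, 0, 0, 0, 0.005, 0, 0, 0, 0, 0, 0, 0.005, 0, 0, 0, 0]

```text
time: 21.0
tool_pos: [0.4783, -0.3154, 0.1522]
ee_rot: [-3.142, 0.0, 2.849]
wrist_force: [-0.4, -0.2, -0.9]
width: 0.0004
finger_force: 0.0
```

Request:
servo_tool:
  commands: [0, 0, 0.002, 0, 0, 0, 0, 0, 0, 0.004, 0, 0, 0, 0, 0, 0, 0.004, 0, 0, 0, 0]

```text
time: 21.38
tool_pos: [0.4784, -0.3156, 0.1493]
ee_rot: [-3.141, 0.001, 2.848]
wrist_force: [-0.5, 1.5, 5.1]
width: 0.0004
finger_force: 2.4
```

```bash
python3 - <<'E'
from tri import *
from bench import snapshot,spotter
for n in('scene','top'):
    s=snapshot(n);r=spotter.trace('keeper',s);print(n,[(q['box'],round(q['conf'],2)) for q in r[:3]]);cv2.imwrite(f'pics/{n}12.png',s['img'])
yaw=-.285;M=np.array([.508,-.212]);Y=np.array([-np.sin(yaw),np.cos(yaw)])
for P in(Ps,Pt):
  for th in(10,5,0):
    t=np.radians(th);v=P@np.r_[M+Y*(.085-.202*np.cos(t)),.157+.202*np.sin(t),1];print(th,(v/v[2])[:2].round(1))
E
```

```text
scene [([289.3, 173.8, 26.9, 13.1], 0.42)]
top [([334.0, 200.4, 36.9, 18.3], 0.53)]
10 [325.4 156.4]
5 [325.5 159.4]
0 [325.3 162.5]
10 [403.6 220.1]
5 [403.1 221.2]
0 [402.1 222.2]
```

Request:
servo_tool:
  commands: [0, 0, 0.002, 0, 0, 0, 0, 0, 0, 0.002, 0, 0, 0, 0]

```text
time: 21.82
tool_pos: [0.4785, -0.3157, 0.149]
ee_rot: [-3.141, 0.003, 2.849]
wrist_force: [-2.8, 2.3, 10.9]
width: 0.0004
finger_force: 5.4
```

Request:
servo_tool:
  commands: [0, 0, -0.03, 0, 0, 0, 0, 0, 0, -0.08, 0, 0, 0, 0, 0, 0, -0.13, 0, 0, 0, 0, 0.05, 0, -0.18, 0, 0, 0, 0, 0.1, 0, -0.2, 0, 0, 0, 0, 0.15, 0.03, -0.2, 0, 0, 0, 0, 0.18, 0.08, -0.2, 0, 0, 0, 0, 0.18, 0.08, -0.2, 0, 0, 0, 0]

```text
time: 22.82
tool_pos: [0.3281, -0.1848, 0.3474]
ee_rot: [-3.141, 0.004, 2.851]
wrist_force: [0.1, 0.0, 0.5]
width: 0.0007
finger_force: 0.0
```

```bash
python3 shot.py w13; python3 - <<'E'
from tri import *
from bench import snapshot,spotter
yaw=-.285;M=np.array([.508,-.212]);Y=np.array([-np.sin(yaw),np.cos(yaw)])
PW=wcam('w13.npz')
for n,P in(('scene',Ps),('top',Pt),('wrist',PW)):
    s=snapshot(n);cv2.imwrite(f'pics/{n}13.png',s['img'])
    for t in('keeper','ear_defenders'):print(n,t,[(np.round(q['box']).tolist(),round(q['conf'],2)) for q in spotter.trace(t,s)[:2]])
    for th in(10,0):
        t=np.radians(th);v=P@np.r_[M+Y*(.085-.202*np.cos(t)),.157+.202*np.sin(t),1];print(th,(v/v[2])[:2].round(1))
    if n=='scene':
        # dark-grip search: darkest pixels per row near predicted closed tip
        g=cv2.cvtColor(s['img'],cv2.COLOR_BGR2GRAY);print(g[148:176,314:332:1].tolist())
E
```

```text
22.825 [ 0.32811098 -0.18481059  0.34735187] [-3.14057254  0.00371993  2.85128165] 0.0006986281663065098 [0.09460017 0.04517316 0.50872971]
scene keeper [([295.0, 164.0, 32.0, 20.0], 0.62)]
scene ear_defenders [([295.0, 171.0, 33.0, 38.0], 0.69), ([234.0, 196.0, 19.0, 30.0], 0.63)]
10 [325.4 156.4]
0 [325.3 162.5]
[[184, 184, 183, 182, 182, 182, 183, 183, 183, 184, 184, 184, 184, 184, 183, 184, 184, 184], [186, 183, 182, 182, 183, 183, 182, 183, 185, 184, 184, 184, 185, 184, 184, 184, 183, 183], [196, 189, 177, 174, 184, 184, 184, 183, 184, 184, 185, 185, 185, 184, 184, 184, 183, 184], [205, 200, 186, 175, 185, 186, 186, 184, 184, 185, 186, 186, 185, 184, 184, 184, 183, 184], [209, 207, 198, 183, 188, 187, 186, 186, 186, 186, 187, 186, 186, 185, 185, 184, 184, 185], [207, 205, 193, 172, 188, 189, 187, 187, 187, 187, 187, 186, 185, 185, 184, 185, 184, 184], [181, 168, 143, 139, 185, 188, 187, 187, 188, 187, 187, 186, 186, 185, 184, 185, 185, 184], [123, 110, 97, 129, 185, 187, 187, 186, 186, 186, 186, 186, 185, 184, 184, 184, 185, 185], [85, 82, 87, 132, 185, 186, 185, 186, 186, 186, 
[... 1284 characters left out ...]
18, 122, 116, 53, 34, 31, 40, 46, 77, 143, 185, 168, 160, 176, 181, 182, 184], [113, 130, 164, 139, 60, 44, 44, 43, 47, 88, 157, 191, 185, 174, 177, 177, 177, 180], [162, 176, 178, 126, 56, 44, 45, 47, 48, 92, 163, 192, 192, 188, 185, 177, 160, 175], [188, 193, 182, 133, 68, 50, 49, 45, 49, 93, 165, 191, 192, 192, 190, 186, 173, 181], [141, 169, 184, 147, 81, 72, 65, 47, 49, 106, 179, 192, 191, 190, 191, 190, 187, 188]]
top keeper [([332.0, 199.0, 70.0, 29.0], 0.53)]
top ear_defenders [([356.0, 192.0, 30.0, 51.0], 0.82), ([322.0, 199.0, 80.0, 33.0], 0.59)]
10 [403.6 220.1]
0 [402.1 222.2]
wrist keeper []
wrist ear_defenders [([269.0, 236.0, 19.0, 5.0], 0.56)]
10 [211.1 336.5]
0 [214.3 320.4]
```

```bash
python3 -c "
from bench import close_job
print(close_job())"
```

```text
the job is handed in; nothing more can be done
None
```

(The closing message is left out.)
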